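# Turn the coring tool end for end and sheathe its edge in the guard

## Robot

A 7-joint arm with a two-finger parallel gripper is mounted at the origin on a cart in front of the work surface, level with it; the furniture and walls round the work are solid. World frame = base frame: x ahead of the robot, y to its left, z up, the work surface at z = 0. Lengths are in m, angles in rad, forces in N, time in s.
With the tool pointing down it reaches from about 0.4 to 0.925 m from the base axis. Payload 4.1 kg.
Tool frame: the origin (TCP) lies midway between the tips of the shut fingers; the grasp point (between the pads) lies 19 mm behind it; z points along the fingers, x is the direction in which the jaws open and shut, and the axes are right-handed (so a half turn about z gives the same grasp; the last joint's range is limited). The gripper opens to 85 mm and grips with 20 to 120 N. Pads are 22 mm wide; open, the fingers measure 114 mm over their backs; the gripper's body (76 mm by 85 mm) begins 54 mm behind the grasp point. The pads swing forward as they close: fully open they stand 13 mm farther back than shut.
Start: joints at [-1.402, 0.398, 0.045, 1.537, -0.019, 1.207, -0.051], TCP at [0.172, 0.627, 0.231] pointing down, gripper open.
Joint ranges: [-2.82, 2.82], [-0.49, 2.23], [-1.37, 1.46], [0, 2.46], [-1.36, 4.5], [0.23, 2], [-2.94, 2.94]. Speed limits (rad/s): [2.57, 2.57, 3.14, 3.14, 3.14, 3.14, 3.14].

## Interface

Orientations are given as a unit quaternion [x, y, z, w].
In Python, from rig import move_to, move_straight, move_j, move_gripper, dwell, ik, get_state, read_camera, IKError, sign_off gives the robot as it stands. Calls block until the motion is done:
- move_to(position, orientation): joint-space move of the TCP to a pose.
- move_straight(position, ori=None, vel=0.15): straight line of the TCP; ori=None keeps the orientation; vel is the mean speed in m/s.
- move_j(angles): joint-space move.
- move_gripper(opening, effort=None): finger opening in m; effort is the grip in N (None keeps the last); returns when the fingers have stopped.
- dwell(seconds).
- ik(position, orientation): joint angles nearest the present ones, or None.
- get_state(): the state.
- read_camera(name): name is "side" or "top"; returns a dict with "frame" (400x640x3 uint8, red, green, blue), "range_z" (400x640 float32, m along the optical axis (not along the pixel's ray), 0 where there is no reading), "vertical_fov" (degrees; the focal length in pixels is half the picture's height over the tangent of half this angle, whatever the lens; pixels are square), "cx", "cy" (the principal point, pixels), "dist" ([k1, k2, p1, p2, k3] as OpenCV has them; the pictures are not rectified), "view" (4x4, takes a point from world to camera coordinates). Camera axes: x right, y up, looking along -z (the intrinsics and any distortion apply to the point x, -y, -z); pixel columns grow to the right and rows downward; lengths in m; the calibration is good to about 2 mm. A picture is of the moment at which its call begins.
A pose or a line that the arm cannot do raises IKError and nothing moves.
- sign_off(): hands the job in, once; it reports no verdict.
The state is a dict: "t": time; "qpos": joint angles; "qd": joint speeds; "effort": joint torques, N m; "position": TCP position; "eef_rot": TCP orientation; "wrist_force": force on the tool from outside, world axes, zero at the start; "wrist_torque": the same for the moment, N m; "width": finger opening in m.
Only numpy, scipy, OpenCV 4.12 (cv2) and the standard library are available. Lean on these libraries where they do the work, as an engineer would, in place of code of your own. Each camera call takes 0.05 s, during which the arm holds its last target. There are 200 camera calls.

## Task

The washed coring tool stands handle-down in the white draining stand, with its sharp tube up in the air. Take it by the tube, lay it down gently on the worktop and let go, then take it by the handle and put it away tube first in the empty sleeve of the sloped metal guard, past the sprung shutter and fully home so that its flange sits on the sleeve's mouth, as the one beside it does. Let go of it there, do not ram it, and leave the dishes, the beaker and the needle where they are.

Things in the scene. Friction and masses are not known exactly. Their poses are not given: they have to be found in the camera images.
- corer: coring tool, 185 mm long, 80 g. Origin: centre of the front face of its square steel flange (28 x 28 mm, from x = -5 to 0 mm); own x runs along the tool to the cutting rim. Round steel tube, 10 mm diameter, x = 0 to 85 mm. Square black handle, 20 x 20 mm, x = -100 to -5 mm, flats facing own y and z. Balances near x = -28 mm. At the start it stands in drain_pocket, tube up, own x 32 degrees above level
- corer_rim (a point): centre of the coring tool's cutting rim, the tube's end (own x = +85 mm; the last 5 mm taper from 10 to 7.6 mm diameter)
- corer_handle_mid (a point): middle of the coring tool's handle (own x = -52 mm), a good place to take it, 20 mm across the flats. Laid on the worktop the tool rests on flange and handle end: the handle's middle is 12 mm up, the flange's centre 14 mm, the tube 14 to 18 mm with nothing under it
- drain_stand: white plastic draining stand, fixed: drip tray 150 x 150 mm with two square sloped pockets side by side, 64 mm apart, the mouths reaching 98 mm high. Origin: centre of its underside. Both pockets rise towards its own +x at 32 degrees; the tool is in the one on own +y, the other is empty. The worktop between the stand and the guard is clear, enough to lay the tool down there pointing away from the robot
- drain_pocket: the draining pocket that holds the tool. Origin: centre of its mouth; own x points out along the pocket, 32 degrees above level, own y is level. 34 mm square outside, bore 24 mm square and 95 mm deep: at the start it takes the whole handle (2 mm loose each side), the flange resting on the mouth, only the tube sticking out
- guard: metal edge guard, fixed: base plate 134 x 150 x 8 mm with two square sloped sleeves (36 mm outside, 95 mm long), 72 mm apart. Origin: centre of its underside; both sleeves rise towards its own +x at 32 degrees. The one on own +y is taken by another coring tool, fixed there, whose black handle sticks out 100 mm; the one on own -y is empty
- guard_sleeve: the guard's empty sleeve. Origin: centre of its mouth, on the flat rim face that the flange must meet; own x points out of the mouth along the bore (32 degrees above level), own y is level, own z square to both, upward. Funnel 24 mm square at the mouth, narrowing to a 14 mm square bore at 12 mm depth; closed at 91 mm, so the 85 mm tube does not reach the bottom
- shutter (a joint): sprung steel flap across the empty sleeve's bore, 13 mm inside the mouth, hinged at its upper edge: 0 when shut; the tube pushes it inwards with 1 to 3 N and it rests on the tube at about 1 to 1.3 rad while the tube is in
- red_dish: round clear petri dish, 55 mm across, 15 mm high, with red-brown pieces; a bystander; origin at the centre of its underside
- brown_dish: round clear petri dish, 55 mm across, 15 mm high, with dark brown pieces; a bystander; origin at the centre of its underside
- clean_dish: round clear petri dish, 55 mm across, 15 mm high, empty; a bystander; origin at the centre of its underside
- beaker: small clear beaker with a pipette standing in it, 46 x 62 mm, 92 mm high; a bystander; origin at the centre of its underside
- needle: dissecting needle with black handle, 8 x 140 x 8 mm, lying; a bystander; origin on the worktop under its middle
Not all that is in view belongs to the job. There is more than one size of the corer; the job needs the larger.

How it is judged:
On the way:
1. the coring tool, out of the stand, lies level on the worktop, at rest and let go (height (world z) of corer between 0.006 and 0.03 m and angle between corer's own x axis and vertical between 1.4 and 1.75 rad and linear speed of corer below 0.03 m/s and contact force between the fingers and corer below 0.2 N), for 0.2 s.
At the end, for the whole second after the job is handed in: the coring tool is in the guard's empty sleeve tube first: its flange face within 5 mm of the sleeve's mouth and within 6 mm of its centre line, its axis within 0.1 rad of the bore, the shutter resting on the tube, the tool let go and at rest (x of corer in the frame of guard_sleeve between -0.004 and 0.005 m and y of corer in the frame of guard_sleeve between -0.006 and 0.006 m and z of corer in the frame of guard_sleeve between -0.006 and 0.006 m and x of corer_rim in the frame of guard_sleeve below -0.075 m and angle between the x axis of corer and the x axis of guard_sleeve, either way round below 0.1 rad and value of joint shutter above 0.6 rad and linear speed of corer below 0.02 m/s and contact force between the fingers and corer below 0.2 N); the robot touches nothing.
It fails at once if a dish, the beaker or the needle is moved by more than 30 mm (distance of any of red_dish, brown_dish, clean_dish, beaker, needle from where it was at the start of the episode above 0.03 m).
It fails at once if the coring tool is rammed against the guard with more than 45 N (contact force between corer and guard above 45 N).
It fails at once if the coring tool is dropped or thrown on the worktop (faster than 0.6 m/s within 50 mm of it) (height (world z) of corer below 0.05 m and linear speed of corer above 0.6 m/s).
It also fails if it takes over 64 s, if anything falls off the work surface, if the arm or the gripper's body presses on something with over 40 N, if the wrist force passes 120 N, or if a joint passes its speed limit or range.

## Working session

There is one attempt and no reset: what is moved stays moved. The work goes in short steps, each a Python script; the robot and the scene stay as the last script left them, time stands still between calls to the robot, and variables do not carry over. Pictures are saved under pics/ and viewed, about 8 in all and at most 12, crops included, and the job is handed in when it is done.

```bash
ls; mkdir -p pics; cat > h.py <<'E'
import numpy as np, cv2, pickle
from rig import *
def snap(name, tag):
    c=read_camera(name); pickle.dump(c,open(f'pics/{tag}.pkl','wb'))
    cv2.imwrite(f'pics/{tag}.png',c['frame'][:,:,::-1]); return c
def K(c):
    f=200/np.tan(np.radians(c['vertical_fov'])/2)
    return np.array([[f,0,c['cx']],[0,f,c['cy']],[0,0,1.]])
def world(c,uv,depth=None):
    """pixels Nx2 -> world using range image"""
    uv=np.atleast_2d(np.float64(uv))
    n=cv2.undistortPoints(uv[:,None],K(c),np.array(c['dist'],float))[:,0]
    z=c['range_z'][uv[:,1].round().astype(int),uv[:,0].round().astype(int)] if depth is None else depth
    p=np.c_[n[:,0]*z,-n[:,1]*z,-z*np.ones(len(n))]
    V=np.array(c['view']); return (p-V[:3,3])@V[:3,:3]
def proj(c,P):
    P=np.atleast_2d(P); V=np.array(c['view']); p=P@V[:3,:3].T+V[:3,3]
    p=p*[1,-1,-1]
    return cv2.projectPoints(p,np.zeros(3),np.zeros(3),K(c),np.array(c['dist'],float))[0][:,0]
def cloud(c):
    v,u=np.mgrid[0:400,0:640]; return world(c,np.c_[u.ravel(),v.ravel()]).reshape(400,640,3)
def crop(c,tag,x0,y0,x1,y1,s):
    cv2.imwrite(f'pics/{tag}.png',cv2.resize(c['frame'][y0:y1,x0:x1,::-1],None,fx=s,fy=s,interpolation=cv2.INTER_CUBIC))
E
python3 - <<'E'
from h import *
for n in('side','top'):
    c=snap(n,n+'0'); V=np.array(c['view']); print(n,-V[:3,:3].T@V[:3,3],-V[2,:3],c['vertical_fov'],c['dist'])
a=cv2.imread('pics/side0.png');b=cv2.imread('pics/top0.png')
print(get_state())
E
```

```text
pics
side [0.38694721 1.49897459 0.96392078] [ 0.0842147  -0.85923651 -0.50459935] 44.85165668506027 [-0.14955067  0.          0.          0.          0.        ]
top [ 2.42700429e-01 -3.20484043e-04  1.69295383e+00] [ 0.18230984 -0.00206782 -0.98323896] 42.229330703402454 [0.02440663 0.         0.         0.         0.        ]
{'t': 0.1, 'qpos': array([-1.4020276 ,  0.39909091,  0.04504513,  1.53775247, -0.01868959,
        1.20692635, -0.05069595]), 'qd': array([ 3.71989533e-04, -8.23326172e-04,  8.61887933e-05, -4.01268257e-03,
        3.14408756e-04,  1.36907090e-03,  1.35533048e-03]), 'effort': array([ 3.85520136e-03, -4.76263011e+01,  1.37024213e+00, -2.54946613e+01,
        1.20129148e-02,  5.01141723e-03, -2.10443238e-05]), 'position': array([0.17180937, 0.6262846 , 0.23038575]), 'eef_rot': array([ 7.95132583e-01,  6.06434997e-01, -6.55555235e-04,  5.83897168e-04]), 'wrist_force': array([-6.08058435e-05,  5.62926308e-01, -7.28208341e-01]), 'wrist_torque': array([ 0.00355882,  0.04293483, -0.04697323]), 'width': 0.08534914446938278}
```

View pics/top0.png

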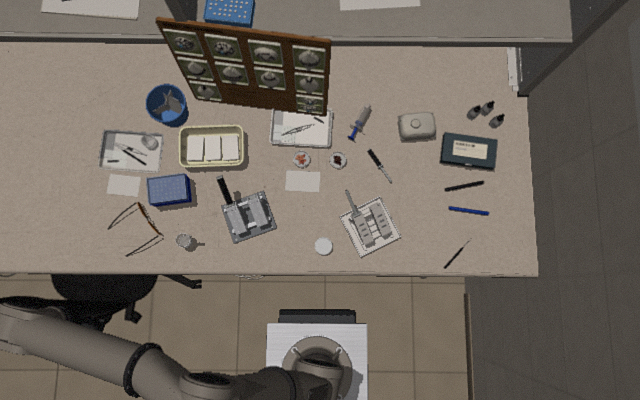

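View pics/side0.png

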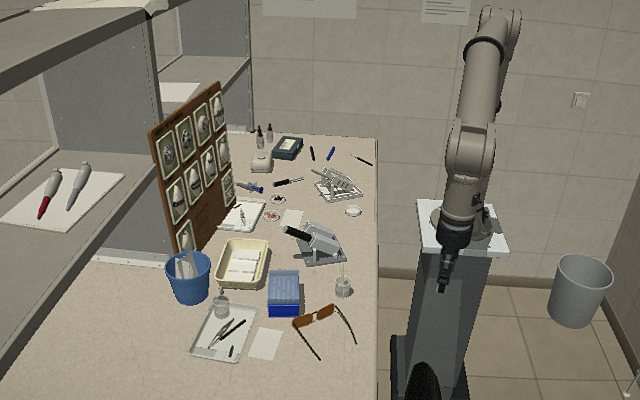

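Top: the guard is at about (248,216) with the fixed tool's black handle at (224,190). The white stand is at (371,226), and its tube tip is at (348,192). Next I'll enlarge both.

```bash
python3 - <<'E'
from h import *
c=pickle.load(open('pics/top0.pkl','rb')); s=pickle.load(open('pics/side0.pkl','rb'))
f=lambda c,x0,y0,x1,y1,k:cv2.resize(c['frame'][y0:y1,x0:x1,::-1],None,fx=k,fy=k,interpolation=cv2.INTER_CUBIC)
a=np.hstack([f(c,210,170,280,246,5),f(c,332,180,408,256,5)[:380]])
b=np.hstack([f(s,280,210,350,270,5)[:300],f(s,305,150,375,210,5)[:300]])
cv2.imwrite('pics/ctop.png',a);cv2.imwrite('pics/cside.png',b);print(a.shape,b.shape)
P=cloud(c)
for nm,uv in dict(table=[300,215],tip=[348,192],tube=[352,200],standplate=[371,250],guardplate=[235,238],stand_c=[[340,222],[362,255],[401,237],[380,198]],guard_c=[[221,212],[234,242],[276,231],[262,190]]).items(): print(nm,world(c,uv).round(3).tolist())
E
```

```text
(380, 730, 3) (300, 700, 3)
table [[0.497, 0.057, 0.001]]
tip [[0.549, -0.093, 0.135]]
tube [[0.549, -0.115, -0.001]]
standplate [[0.383, -0.175, 0.008]]
guardplate [[0.417, 0.267, 0.015]]
stand_c [[0.475, -0.075, -0.001], [0.365, -0.145, 0.021], [0.427, -0.275, -0.003], [0.552, -0.205, 0.023]]
guard_c [[0.504, 0.318, 0.001], [0.405, 0.27, 0.008], [0.443, 0.135, 0.001], [0.58, 0.185, 0.001]]
```

View pics/ctop.png

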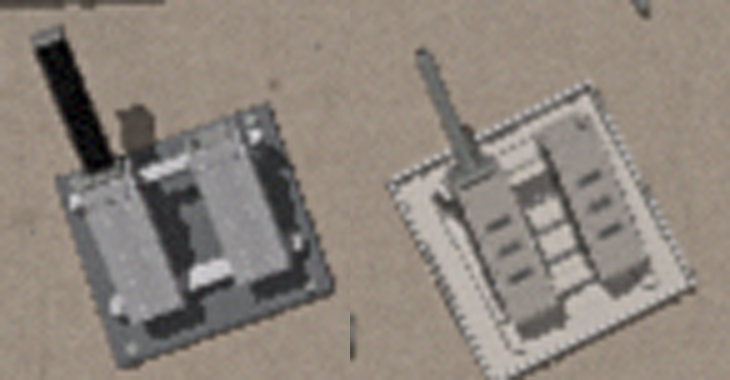

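View pics/cside.png

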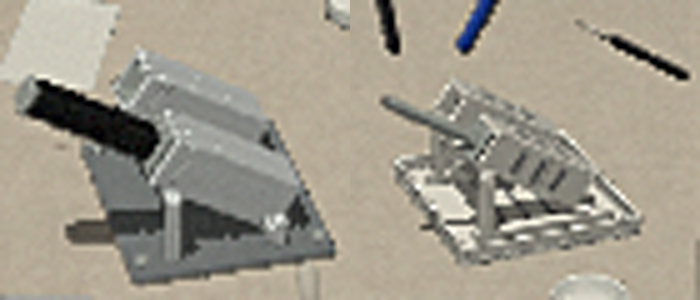

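Left half: the guard. The upper sleeve with the black handle is on own +y, and the right-hand sleeve is empty. Right half: the stand, with the only free tube (crop 420,50 to 470,165, pixel about (346,190) to (356,213)), which is the tool for the job. Next I'll fit the poses from plate corners and clouds.

```bash
cat >> h.py <<'E'
def onplane(c,uv,z):
    a=world(c,uv,0.5); b=world(c,uv,1.5); t=(z-a[:,2])/(b[:,2]-a[:,2]); return a+(b-a)*t[:,None]
TH=np.radians(32)
def frame(yaw,th=TH):
    x=np.array([np.cos(yaw)*np.cos(th),np.sin(yaw)*np.cos(th),np.sin(th)]); y=np.array([-np.sin(yaw),np.cos(yaw),0]); return np.c_[x,y,np.cross(x,y)]
E
cat > fit.py <<'E'
from h import *
c=pickle.load(open('pics/top0.pkl','rb')); s=pickle.load(open('pics/side0.pkl','rb'))
pc={'top':cloud(c),'side':cloud(s)}
for nm,cor,z,L in (('guard',[[221.4,205.6],[235,243.4],[277,228],[263.6,190.6]],.008,(.134,.150)),('stand',[[340,217],[360,256],[401,238],[380.4,197]],.006,(.15,.15))):
    q=onplane(c,np.array(cor),z); ctr=q.mean(0)
    d=(q[0]-q[1])+(q[3]-q[2]); e=(q[0]-q[3])+(q[1]-q[2])
    yaw=(np.arctan2(d[1],d[0])*1+np.arctan2(-e[0],e[1]))/2
    print(nm,ctr.round(4),'yaw',np.arctan2(d[1],d[0]).round(4),np.arctan2(-e[0],e[1]).round(4),'L',np.linalg.norm(d)/2,np.linalg.norm(e)/2)
    R=frame(yaw)
    for k,P in pc.items():
        X=P.reshape(-1,3); X=X[(np.linalg.norm(X[:,:2]-ctr[:2],axis=1)<.13)&(X[:,2]>.03)&(X[:,2]<.2)]
        Y=(X-[ctr[0],ctr[1],0])@R   # u along slope, y, w normal
        h,e2=np.histogram(Y[:,2],np.arange(-.06,.08,.003)); w0=e2[h.argmax()]+.0015
        m=abs(Y[:,2]-w0)<.006; 
        for it in range(3):
            A=np.c_[Y[m][:,:2],np.ones(m.sum())]; pl=np.linalg.lstsq(A,Y[m][:,2],rcond=None)[0]
            r=abs(Y[:,2]-np.c_[Y[:,:2],np.ones(len(Y))]@pl); m=r<.004
        Q=Y[m]
        print(k,len(Q),'plane',pl.round(4)); 
        for sg in(1,-1):
            T=Q[(Q[:,1]*sg>.005)&(abs(Q[:,1])<.06)]
            print('  sl',sg,'u',np.percentile(T[:,0],[0,2,50,98,100]).round(4),'y',np.percentile(T[:,1],[0,2,50,98,100]).round(4),'w',np.median(T[:,2]).round(4),len(T))
E
python3 fit.py
```

```text
guard [0.4883 0.2235 0.008 ] yaw 0.3709 0.3612 L 0.13331211111524385 0.14576589306333457
top 571 plane [-0.0279 -0.0048  0.0621]
  sl 1 u [-0.0158 -0.0128  0.0486  0.1743  0.1795] y [0.0205 0.0219 0.0391 0.0558 0.057 ] w 0.0604 320
  sl -1 u [-0.0158 -0.0131  0.0353  0.0792  0.0814] y [-0.0511 -0.0503 -0.0332 -0.016  -0.0152] w 0.0614 251
side 346 plane [-0.0213 -0.0123  0.0615]
  sl 1 u [-0.0152 -0.0142  0.0433  0.1585  0.1724] y [0.019  0.0214 0.0427 0.0586 0.0599] w 0.0605 178
  sl -1 u [-0.0159 -0.0151  0.0356  0.0796  0.0804] y [-0.0507 -0.0494 -0.026  -0.0093 -0.0077] w 0.0612 151
stand [ 0.4586 -0.174   0.006 ] yaw 0.4602 0.4449 L 0.14664469155557577 0.14847544656825415
top 502 plane [ 0.0107 -0.0041  0.0615]
  sl 1 u [-0.0157 -0.0135  0.0418  0.0867  0.0928] y [0.0168 0.0182 0.0335 0.0511 0.0516] w 0.0617 256
  sl -1 u [-0.0144 -0.0114  0.0407  0.0865  0.0889] y [-0.0472 -0.0465 -0.0306 -0.0128 -0.0113] w 0.0622 246
side 156 plane [-0.0033 -0.0008  0.0612]
  sl 1 u [-0.0153 -0.0113  0.0422  0.0873  0.0953] y [0.018  0.0191 0.0437 0.0581 0.0586] w 0.0617 84
  sl -1 u [-0.0182 -0.0097  0.0404  0.0875  0.0888] y [-0.0466 -0.0442 -0.0209 -0.0068 -0.0063] w 0.0615 72
```

```bash
cat >> h.py <<'E'
from scipy.spatial.transform import Rotation as Rot
def tool(Rc,p,xg,ext,sg=1):
    """TCP pose gripping corer (frame Rc,p) at own x=xg, fingers along -own z, tips ext beyond axis"""
    z=-Rc[:,2]; x=sg*Rc[:,1]; R=np.c_[x,np.cross(z,x),z]
    return p+xg*Rc[:,0]-ext*Rc[:,2], Rot.from_matrix(R).as_quat()
E
python3 - <<'E'
from h import *
c=pickle.load(open('pics/top0.pkl','rb')); s=pickle.load(open('pics/side0.pkl','rb'))
for nm,ctr,yaw,ys,W in (('guard',[.4883,.2235,0],.366,(-.033,.039),.018),('stand',[.4586,-.174,0],.4525,(.0338,-.030),.017)):
    R=frame(yaw)
    for k,cc in(('top',c),('side',s)):
        X=cloud(cc).reshape(-1,3); Y=(X-ctr)@R
        for y0 in ys:
            T=Y[(abs(Y[:,1]-y0)<.024)&(abs(Y[:,2]-.0615)<.005)&(Y[:,0]>-.02)&(Y[:,0]<.1)]
            b=[(u,np.max(T[abs(T[:,0]-u)<.006,1]),np.min(T[abs(T[:,0]-u)<.006,1])) for u in np.arange(0,.075,.006) if (abs(T[:,0]-u)<.006).sum()>3]
            b=np.array(b); l=np.polyfit(b[:,0],(b[:,1]+b[:,2])/2,1)
            A=np.c_[T[:,0],np.ones(len(T))]; w=np.linalg.lstsq(A,T[:,2],rcond=None)[0]
            print(nm,k,y0,'yaw corr',l[0].round(3),'y@.08',np.polyval(l,.08).round(4),'width',np.mean(b[:,1]-b[:,2]).round(4),'w slope',w.round(4),'w axis@mouth',(w@[.08,1]-W).round(4),'umax',np.percentile(T[:,0],98).round(4))
# free tube
P=cloud(c); 
X=P.reshape(-1,3); R=frame(.4525); m=R@[.0875,.0338,.0447]+[.4586,-.174,0]; Y=(X-m)@R
T=Y[(Y[:,0]>.01)&(Y[:,0]<.12)&(abs(Y[:,1])<.02)&(abs(Y[:,2])<.02)]; print('pocket',m.round(4),'tube',len(T),np.percentile(T[:,0],[2,98]),np.polyfit(T[:,0],T[:,1],1).round(4),np.polyfit(T[:,0],T[:,2],1).round(4))
g=frame(.366)@[.080,-.033,.0435]+[.4883,.2235,0]; print('sleeve',g.round(4))
for n,uv in dict(clean=[323,246],red=[302,160],brown=[338,160],card=[303,181],beaker=[185,240],board=[298,75],boardbase=[300,108]).items(): print(n,world(c,uv).round(3)[0])
for sg in(1,-1):
    for lab,RR,p,xg,e in (('grasp',frame(.4525),m+R[:,0]*.005,.035,.010),('lay0',frame(0,.042),np.array([.5,.03,.05]),.035,.01),('handle0',frame(0,.042),np.array([.5,.03,.014]),-.052,.01),('insert',frame(.366)@np.diag([-1,-1,1]),g,-.06,.012),('pre',frame(.366)@np.diag([-1,-1,1]),g+frame(.366)[:,0]*.12,-.06,.012)):
        q=ik(*tool(RR,p,xg,e,sg)); print(sg,lab,None if q is None else np.round(q,2))
E
```

```text
guard top -0.033 yaw corr -0.001 y@.08 -0.0331 width 0.0348 w slope [-0.0027  0.0614] w axis@mouth 0.0432 umax 0.0792
guard top 0.039 yaw corr -0.011 y@.08 0.0385 width 0.0344 w slope [-0.0036  0.0615] w axis@mouth 0.0432 umax 0.0872
guard side -0.033 yaw corr 0.042 y@.08 -0.0285 width 0.0373 w slope [-0.0013  0.0611] w axis@mouth 0.043 umax 0.0796
guard side 0.039 yaw corr 0.003 y@.08 0.0414 width 0.0398 w slope [-0.0107  0.0609] w axis@mouth 0.0421 umax 0.0822
stand top 0.0338 yaw corr 0.014 y@.08 0.035 width 0.0332 w slope [-0.0042  0.0619] w axis@mouth 0.0445 umax 0.091
stand top -0.03 yaw corr 0.034 y@.08 -0.0283 width 0.0333 w slope [0.0095 0.0614] w axis@mouth 0.0452 umax 0.0864
stand side 0.0338 yaw corr 0.036 y@.08 0.0405 width 0.0334 w slope [-0.0045  0.0614] w axis@mouth 0.044 umax 0.0873
stand side -0.03 yaw corr -0.0 y@.08 -0.0249 width 0.031 w slope [0.0015 0.0607] w axis@mouth 0.0438 umax 0.0875
pocket [ 0.4893 -0.1215  0.0843] tube 74 [0.01287728 0.08852502] [0.0132 0.0016] [-0.002   0.0025]
sleeve [0.5419 0.2087 0.0793]
clean [ 0.393 -0.019  0.025]
red [0.683 0.053 0.002]
brown [ 0.68  -0.067  0.02 ]
card [0.611 0.049 0.005]
beaker [0.407 0.422 0.037]
board [0.862 0.059 0.285]
boardbase [0.848 0.061 0.054]
1 grasp [-0.38  0.34  0.86  2.29 -1.32  0.69 -2.75]
1 lay0 [-0.56  0.46  0.52  2.03 -0.34  0.7   1.74]
1 handle0 [-0.61  0.41  0.52  2.24 -0.4   0.53  1.78]
1 insert [-1.17  0.43  0.85  2.17 -1.25  0.29 -0.5 ]
1 pre [-1.04  0.47  0.77  1.89 -0.77  0.43 -0.99]
-1 grasp [-0.21  0.28  0.65  2.28 -1.26  0.61  0.34]
-1 lay0 [-0.86  0.62  0.95  2.03 -0.71  0.8  -1.07]
-1 handle0 [-0.92  0.56  0.92  2.25 -0.78  0.64 -0.99]
-1 insert [ 0.02  0.34 -0.56  2.14  1.03  0.27  0.53]
-1 pre [-0.5   0.36  0.07  1.88  0.05  0.35  1.45]
```

```bash
cat >> h.py <<'E'
YP=.463; RP=frame(YP); P0=np.array([.4893,-.1215,.0843])+.001*RP[:,1]+.005*RP[:,0]   # corer at start
YG=.366; RG=frame(YG); PG=np.array([.5419,.2087,.0793]); RI=RG@np.diag([-1,-1,1])
def st(m=''):
    s=get_state(); print(m,'t%.1f'%s['t'],'q',s['qpos'].round(2),'p',s['position'].round(4),'F',s['wrist_force'].round(1),'w',s['width'].round(4)); return s
E
python3 - <<'E'
from h import *
move_straight([.172,.627,.38],vel=.3)
p,o=tool(RP,P0,.035,.010,-1); z=Rot.from_quat(o).as_matrix()[:,2]
move_to([.40,.0,.40],tool(frame(.2,.2),P0,0,0,-1)[1]); st('mid')
for sg in(1,-1):
    p,o=tool(RP,P0,.035,.010,sg)
    for d in(.12,0): q=ik(p-z*d,o); print(sg,d,None if q is None else q.round(2))
    q=ik(*tool(RP,P0+RP[:,0]*.12,.035,.01,sg)); print('ex',None if q is None else q.round(2))
E
```

```text
Traceback (most recent call last):
  File "h.py", line 37, in st
    s=get_state(); print(m,'t%.1f'%s['t'],'q',s['qpos'].round(2),'p',s['position'].round(4),'F',s['wrist_force'].round(1),'w',s['width'].round(4)); return s
                                                                                                                              ^^^^^^^^^^^^^^^^
AttributeError: 'float' object has no attribute 'round'
```

```bash
sed -i "s/s\['width'\].round(4)/round(s['width'],4)/" h.py
python3 - <<'E'
from h import *
st('mid')
for sg in(1,-1):
    p,o=tool(RP,P0,.035,.010,sg); z=Rot.from_quat(o).as_matrix()[:,2]
    for d in(.12,0): q=ik(p-z*d,o); print(sg,d,None if q is None else q.round(2))
    q=ik(*tool(RP,P0+RP[:,0]*.12,.035,.01,sg)); print('ex',None if q is None else q.round(2))
    q=ik(*tool(frame(0,.042),np.array([.52,.035,.1]),.035,.01,sg)); print('lay',None if q is None else q.round(2))
E
```

```text
mid t3.1 q [-0.89 -0.4   0.54  1.92  0.24  1.37 -1.76] p [0.4002 0.0008 0.4001] F [ 0.4 -0.5  0.1] w 0.0853
1 0.12 [-0.99 -0.36  1.29  2.27 -0.1   0.58  2.46]
1 0 [-0.3   0.31  0.75  2.28 -1.29  0.65 -2.77]
ex [ 1.15  0.43 -1.14  2.05  0.2   0.43  2.02]
lay [ 0.73  0.62 -1.16  1.92  0.69  1.02  0.84]
-1 0.12 [-0.75 -0.12  1.19  2.26 -0.56  0.65 -0.24]
-1 0 [ 0.86  0.26 -0.55  2.26 -0.79  0.36 -0.05]
ex [ 0.34  0.23 -0.16  2.07 -0.68  0.48 -0.36]
lay [-0.82  0.51  0.88  1.95 -0.52  0.87 -1.24]
```

```bash
python3 - <<'E'
from h import *
p,o=tool(RP,P0,.035,.010,-1); z=Rot.from_quat(o).as_matrix()[:,2]
move_to(p-z*.09,o); move_gripper(.05); st('hover')
q=ik(p,o); print(q.round(2))
c=snap('top','hov'); crop(c,'hovc',320,160,420,260,6)
s=snap('side','hovs')
a=cv2.imread('pics/hovc.png'); b=cv2.resize(s['frame'][130:230,295,None] if 0 else s['frame'][120:220,290:390,::-1],None,fx=4,fy=4,interpolation=cv2.INTER_CUBIC)
cv2.imwrite('pics/hovall.png',np.hstack([cv2.resize(a,(400,400)),b]))
E
```

```text
hover t5.4 q [ 0.8   0.05 -0.36  2.25 -0.76  0.62 -0.08] p [ 0.4814 -0.1242  0.1735] F [-0.2  0.2 -0.3] w 0.0502
[ 0.75  0.25 -0.43  2.26 -0.87  0.39  0.02]
```

View pics/hovall.png

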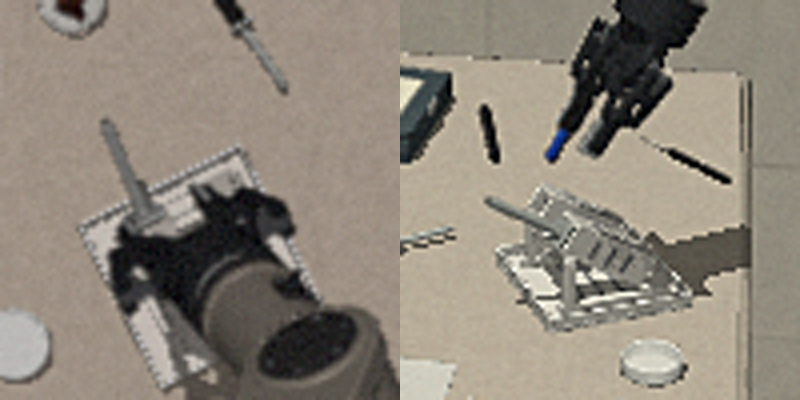

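The hover picture shows the gripper lined up with the tube: the tube is at crop (105,125) to (145,220) and the jaws are centred behind it at about (190,240). Descending to grasp and draw it out.

```bash
python3 - <<'E'
from h import *
p,o=tool(RP,P0,.035,.010,-1)
move_straight(p,vel=.1); st('down')
move_gripper(.0,effort=60); st('shut')
move_straight(p+RP[:,0]*.03,vel=.06); st('ex1')
try: move_straight(p+RP[:,0]*.115,vel=.1)
except IKError as e: print(e)
st('ex2')
q=ik(*tool(frame(0,.042),np.array([.52,.035,.1]),.035,.01,-1)); print(q)
c=snap('top','ex'); s=snap('side','exs')
f=lambda c,x0,y0,x1,y1,k:cv2.resize(c['frame'][y0:y1,x0:x1,::-1],None,fx=k,fy=k,interpolation=cv2.INTER_CUBIC)
cv2.imwrite('pics/exall.png',np.hstack([f(c,310,140,410,240,4),f(s,290,110,390,210,4)]))
E
```

```text
down t6.5 q [ 0.75  0.25 -0.43  2.26 -0.87  0.39  0.02] p [ 0.5241 -0.1035  0.0974] F [ 0.3 -0.5 -0.4] w 0.0499
shut t7.0 q [ 0.75  0.25 -0.43  2.26 -0.87  0.39  0.02] p [ 0.5241 -0.1033  0.0973] F [ 0.1 -0.2  1. ] w 0.0073
ex1 t7.6 q [ 0.68  0.24 -0.4   2.21 -0.8   0.4  -0.1 ] p [ 0.5469 -0.0916  0.1131] F [-0.5  0.8  0.8] w 0.0073
ex2 t8.6 q [ 0.49  0.24 -0.32  2.08 -0.61  0.46 -0.41] p [ 0.6102 -0.0598  0.1571] F [-0.6 -0.2 -1.2] w 0.0074
[-0.17706085  0.36024907  0.04079133  1.93835455 -0.01190001  0.80170199
 -1.70188206]
```

View pics/exall.png

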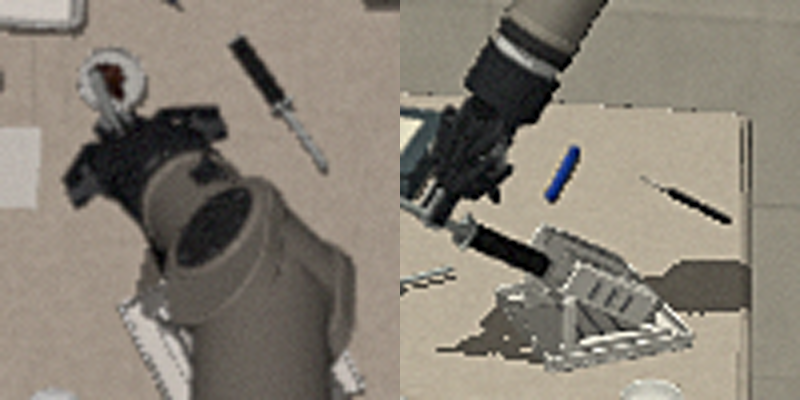

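The tool has been drawn out: the handle is at side crop (470,230)–(550,265), clear of the pocket mouth. Now I'll lift it, level it and check the pitch.

```bash
python3 - <<'E'
from h import *
s0=get_state(); move_straight(s0['position']+[-.02,.03,.07],vel=.15)
PL=np.array([.52,.035,.09])
move_to(*tool(frame(0,.042),PL,.035,.01,-1)); dwell(.2); st('level')
s=snap('side','lev'); c=snap('top','levt')
for k,cc in(('side',s),('top',c)):
    X=cloud(cc).reshape(-1,3); col=cc['frame'].reshape(-1,3).astype(int)
    m=(abs(X[:,0]-.47)<.06)&(abs(X[:,1]-.035)<.03)&(X[:,2]>.04)&(X[:,2]<.13)
    T=X[m]; 
    if len(T)>10: print(k,len(T),'pitch',np.polyfit(T[:,0],T[:,2],1).round(3),'yaw',np.polyfit(T[:,0],T[:,1],1).round(3),T.min(0).round(3),T.max(0).round(3))
crop(s,'levc',260,130,380,230,5)
E
```

```text
level t10.7 q [ 0.06  0.38 -0.24  1.94  0.14  0.79 -1.83] p [0.5556 0.0342 0.0819] F [ 0.1  0.1 -1.1] w 0.0075
side 214 pitch [0.061 0.061] yaw [0.002 0.04 ] [0.418 0.021 0.074] [0.529 0.057 0.105]
```

View pics/levc.png

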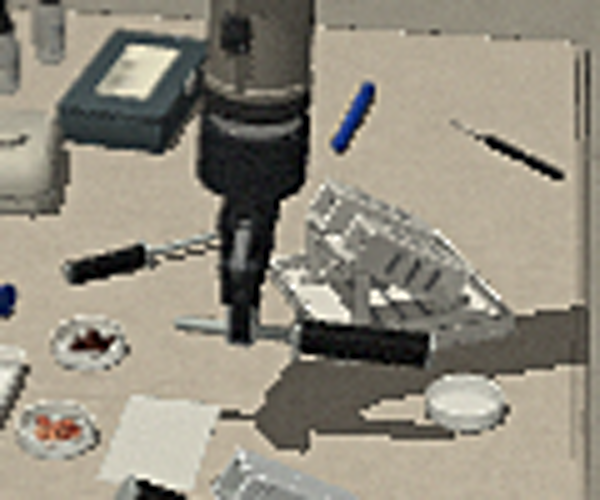

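The tool is held level, with pitch about 0.04–0.06 as wanted. The handle runs (300,335) to (430,350) in the crop and stays clear of the clean dish. Setting it down in small steps while watching the wrist force.

```bash
python3 - <<'E'
from h import *
p=get_state()['position']; move_straight([p[0],p[1],.018],vel=.1); dwell(.1); f0=st('near')['wrist_force'][2]
z=.018
while z>.0035:
    z-=.0015; move_straight([p[0],p[1],z],vel=.05); s=get_state()
    if s['wrist_force'][2]-f0>2: break
dwell(.1); st('touch')
move_gripper(.04); dwell(.3); st('open')
q=get_state()['position']; move_straight([q[0],q[1],.15],vel=.2); dwell(.3)
s=snap('side','lay'); c=snap('top','layt')
f=lambda c,x0,y0,x1,y1,k:cv2.resize(c['frame'][y0:y1,x0:x1,::-1],None,fx=k,fy=k,interpolation=cv2.INTER_CUBIC)
cv2.imwrite('pics/layall.png',np.hstack([f(c,260,150,360,250,4),f(s,270,150,370,250,4)]))
for k,cc in(('side',s),('top',c)):
    X=cloud(cc).reshape(-1,3)
    T=X[(abs(X[:,0]-.47)<.08)&(abs(X[:,1]-.035)<.04)&(X[:,2]>.012)&(X[:,2]<.04)]
    if len(T)>10: print(k,len(T),'z',np.polyfit(T[:,0],T[:,2],1).round(3),'yaw',np.polyfit(T[:,0],T[:,1],1).round(3),T.min(0).round(3),T.max(0).round(3))
E
```

```text
near t11.7 q [ 0.04  0.47 -0.22  1.97  0.18  0.67 -1.87] p [0.5564 0.0345 0.0188] F [-0.9 -0.5 -1.7] w 0.0071
touch t13.6 q [ 0.04  0.49 -0.22  1.98  0.18  0.65 -1.87] p [0.5559 0.0344 0.0079] F [-0.1 -0.3  3.1] w 0.0076
open t14.3 q [ 0.04  0.49 -0.22  1.98  0.18  0.65 -1.87] p [0.5556 0.0344 0.0075] F [-0.1 -0.1  0.3] w 0.0397
side 189 z [0.027 0.007] yaw [ 0.159 -0.039] [ 0.391 -0.003  0.012] [0.549 0.056 0.032]
```

View pics/layall.png

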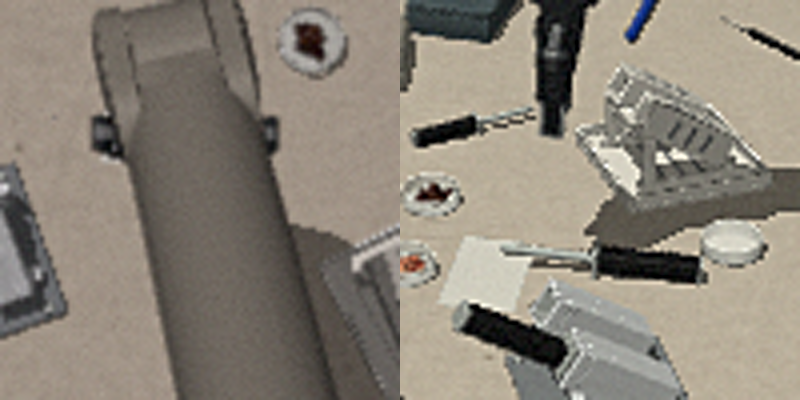

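The tool lies free on the worktop, with its handle at side crop (597,260)–(703,265), tube over the white card, dish untouched. Next: refine the lying pose and choose the handle grasp by IK.

```bash
cat >> h.py <<'E'
def tool2(Rc,p,xg,ext,sg,d):
    Rt=Rc@Rot.from_euler('y',-d).as_matrix(); z=-Rt[:,2]; x=sg*Rt[:,1]
    return p+xg*Rc[:,0]+ext*z, Rot.from_matrix(np.c_[x,np.cross(z,x),z]).as_quat()
E
python3 - <<'E'
from h import *
s=pickle.load(open('pics/lay.pkl','rb')); X=cloud(s).reshape(-1,3); col=s['frame'].reshape(-1,3).sum(1)
T=X[(X[:,0]>.40)&(X[:,0]<.53)&(abs(X[:,1]-.035)<.025)&(X[:,2]>.017)&(X[:,2]<.026)&(col<150)]
print(len(T),'z',np.polyfit(T[:,0],T[:,2],1).round(3),'yaw',np.polyfit(T[:,0],T[:,1],1).round(3),T.min(0).round(3),T.max(0).round(3),np.median(T,0).round(3))
print('expect handle end/flange px', proj(s,[[.42,.034,.02],[.515,.034,.024],[.605,.034,.018]]).round(1), '<- observed ends (345,217) (318,213) (296,212)')
for d in(0,.2,.35):
  for sg in(1,-1):
    print(d,sg,[None if q is None else q.round(2).tolist() for q in (ik(*tool2(frame(0,.042),np.array([.52,.034,.014]),-.052,.008,sg,d)),ik(*tool2(RI,PG+RG[:,0]*.12,-.052,.008,sg,d)),ik(*tool2(RI,PG,-.052,.008,sg,d)))])
E
```

```text
82 z [0.008 0.018] yaw [0.026 0.027] [0.422 0.027 0.017] [0.509 0.056 0.026] [0.466 0.04  0.022]
expect handle end/flange px [[344.8 214.8]
 [318.5 211.9]
 [293.7 211.5]] <- observed ends (345,217) (318,213) (296,212)
0 1 [[0.49, 0.48, -0.78, 2.17, 0.58, 0.66, 0.87], [-0.22, 0.36, -0.27, 1.89, 0.39, 0.37, -1.98], [0.07, 0.34, -0.62, 2.16, 1.08, 0.27, -2.66]]
0 -1 [[0.03, 0.39, -0.23, 2.18, 0.18, 0.55, -1.91], [0.42, 0.6, -1.16, 1.88, 1.13, 0.68, 0.62], [0.49, 0.53, -1.16, 2.15, 1.37, 0.54, 0.31]]
0.2 1 [[0.39, 0.38, -0.66, 2.32, 0.82, 0.39, 0.62], [-0.17, 0.43, -0.35, 1.72, 0.28, 0.67, -1.86], [-0.18, 0.34, -0.32, 2.02, 0.32, 0.46, -1.93]]
0.2 -1 [[-0.07, 0.32, -0.14, 2.33, 0.35, 0.27, -2.1], [0.36, 0.67, -1.16, 1.71, 0.9, 0.92, 0.85], [0.45, 0.58, -1.16, 2.0, 0.98, 0.73, 0.69]]
0.35 1 [[0.28, 0.34, -0.56, 2.43, 1.45, 0.26, -0.04], [-0.16, 0.49, -0.37, 1.59, 0.25, 0.89, -1.82], [-0.16, 0.4, -0.36, 1.9, 0.25, 0.68, -1.86]]
0.35 -1 [None, [0.31, 0.74, -1.16, 1.58, 0.82, 1.12, 0.94], [0.41, 0.65, -1.16, 1.88, 0.84, 0.92, 0.83]]
```

```bash
python3 - <<'E'
from h import *
D=.1; L=frame(0,.042)
p,o=tool2(L,np.array([.52,.035,.014]),-.052,.008,-1,D)
move_gripper(.05)
move_to(p+[0,0,.10],o); st('hov'); 
move_straight(p,vel=.12); st('down')
move_gripper(0,effort=80); st('shut')
move_straight(p+[0,0,.2],vel=.2); st('lift')
for sg in (-1,):
    for a,b in((.14,.12),(.12,0),(0,0)):
        q=ik(*tool2(RI,PG+RG[:,0]*a+[0,0,b],-.052,.008,sg,D)); print(a,b,None if q is None else q.round(2))
E
```

```text
hov t16.3 q [ 0.07  0.16 -0.27  2.19  0.12  0.66 -1.86] p [0.4681 0.0348 0.1037] F [1.1 0.1 0.5] w 0.05
down t17.3 q [ 0.    0.35 -0.21  2.25  0.25  0.42 -1.99] p [0.4701 0.0352 0.0044] F [ 0.3 -0.1 -0.3] w 0.0503
shut t17.7 q [ 0.    0.35 -0.21  2.25  0.25  0.42 -1.99] p [0.4698 0.0351 0.0048] F [-1.9 -0.1  6. ] w 0.0181
lift t18.8 q [ 0.1   0.02 -0.29  2.08  0.04  0.9  -1.78] p [0.4681 0.0348 0.2027] F [-0.1 -0.2 -1.3] w 0.0184
0.14 0.12 [ 0.39  0.49 -1.15  1.61  0.7   0.94  1.01]
0.12 0 [ 0.4   0.63 -1.16  1.8   0.99  0.79  0.76]
0 0 [ 0.47  0.55 -1.16  2.08  1.13  0.62  0.54]
```

```bash
python3 - <<'E'
from h import *
D=.1
move_to(*tool2(RI,PG+RG[:,0]*.14+[0,0,.12],-.052,.008,-1,D)); st('via')
move_straight(tool2(RI,PG+RG[:,0]*.12,-.052,.008,-1,D)[0],vel=.12); dwell(.2); st('pre')
s=snap('side','pre'); c=snap('top','pret')
f=lambda c,x0,y0,x1,y1,k:cv2.resize(c['frame'][y0:y1,x0:x1,::-1],None,fx=k,fy=k,interpolation=cv2.INTER_CUBIC)
cv2.imwrite('pics/preall.png',np.hstack([f(c,200,140,300,240,4),f(s,260,190,360,290,4)]))
P=np.array([[.035,0,0],[.12,0,0],[.125,0,0],[.22,0,0],[0,0,0]])@RG.T+PG
print('expected rim,flange,handle0,handle end,mouth: top',proj(c,P).round(1).tolist(),'side',proj(s,P).round(1).tolist())
for k,cc in(('side',s),('top',c)):
    Y=(cloud(cc).reshape(-1,3)-PG)@RG
    for lab,a,b in(('tube',.045,.112),('flange',.118,.127),('handle',.13,.215)):
        T=Y[(Y[:,0]>a)&(Y[:,0]<b)&(abs(Y[:,1])<.025)&(abs(Y[:,2])<.02)]
        if len(T)>4: print(k,lab,len(T),'y',np.median(T[:,1]).round(4),'range',np.percentile(T[:,1],[5,95]).round(4),'z',np.median(T[:,2]).round(4),'range',np.percentile(T[:,2],[5,95]).round(4),'slopes y,z',np.polyfit(T[:,0],T[:,1],1)[0].round(3),np.polyfit(T[:,0],T[:,2],1)[0].round(3))
E
```

```text
via t21.2 q [ 0.39  0.49 -1.15  1.61  0.7   0.94  1.01] p [0.697  0.268  0.2934] F [ 1.2 -0.7 -0.9] w 0.0182
pre t22.6 q [ 0.32  0.56 -1.02  1.8   0.88  0.72  0.83] p [0.6818 0.2624 0.164 ] F [ 0.1  0.6 -0.8] w 0.0181
expected rim,flange,handle0,handle end,mouth: top [[247.8, 187.0], [238.2, 162.5], [237.6, 161.0], [226.4, 132.4], [251.6, 196.7]] side [[296.2, 222.1], [273.7, 213.0], [272.3, 212.5], [245.8, 201.7], [305.1, 225.7]]
side tube 60 y 0.0037 range [-0.0005  0.0082] z 0.0013 range [-0.0032  0.0058] slopes y,z -0.011 0.004
side flange 21 y 0.0075 range [-0.0132  0.0149] z 0.0079 range [-0.0135  0.0146] slopes y,z -0.895 0.338
side handle 206 y 0.0099 range [-0.0071  0.0222] z 0.0057 range [-0.0071  0.0175] slopes y,z -0.025 0.008
top handle 43 y -0.0023 range [-0.0103  0.0079] z 0.0094 range [0.003  0.0143] slopes y,z 0.085 0.156
```

View pics/preall.png

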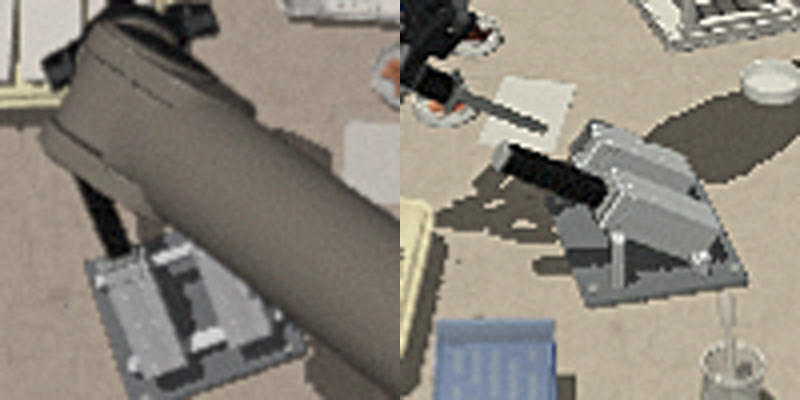

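Side crop: the tube (465,90)–(545,128) points at the empty sleeve's mouth at about (590,140). The cloud puts the tube axis within about 1 mm and 0.01 rad of the bore line. Inserting in force-guarded steps.

```bash
cat > ins.py <<'E'
from h import *
import sys
D=.1; stop=float(sys.argv[1]); lim=float(sys.argv[2]); off=np.array(eval(sys.argv[3])) if len(sys.argv)>3 else np.zeros(3)
base=tool2(RI,PG,-.052,.008,-1,D)[0]
f0=RG.T@get_state()['wrist_force']
a=RG[:,0]@(get_state()['position']-base-RG@off)
print('from',a,'f0',f0.round(1))
while a>stop+1e-6:
    a=max(stop,a-(.008 if a>.09 else .004)); move_straight(base+RG@(off+[a,0,0]),vel=.06)
    s=get_state(); f=RG.T@s['wrist_force']-f0; e=RG.T@(s['position']-base)
    print('a %.4f'%a,'act',e.round(4),'F',f.round(1),'M',(RG.T@s['wrist_torque']).round(2))
    if np.linalg.norm(f)>lim: print('STOP'); break
    if abs(f[1])>2.5: off[1]+=.0004*np.sign(f[1])
    if abs(f[2])>2.5: off[2]+=.0004*np.sign(f[2])
print('off',off.tolist()); st()
E
python3 ins.py .03 12
```

```text
from 0.1203994496670671 f0 [-1.2 -0.6 -0.6]
a 0.1124 act [ 1.114e-01 -2.000e-04 -1.000e-04] F [ 0.6 -0.4 -0.4] M [ 0.06  0.55 -0.03]
a 0.1044 act [ 1.036e-01 -1.000e-04 -1.000e-04] F [0.9 0.3 0. ] M [ 0.01  0.52 -0.02]
a 0.0964 act [ 0.0957 -0.0001 -0.    ] F [1.7 0.7 0.8] M [-0.02  0.57  0.04]
a 0.0884 act [ 0.0877 -0.0001 -0.0001] F [ 0.6  0.5 -0.4] M [-0.02  0.53 -0.03]
a 0.0844 act [ 0.0841 -0.     -0.    ] F [ 0.7  0.7 -0.6] M [-0.03  0.55 -0.02]
a 0.0804 act [ 0.08 -0.   -0.  ] F [1.3 0.4 0.7] M [0.01 0.56 0.03]
a 0.0764 act [ 0.076  -0.0001 -0.    ] F [ 0.8 -0.1 -0.5] M [ 0.05  0.51 -0.01]
a 0.0724 act [ 0.072  -0.0001 -0.    ] F [0.7 0.6 0.1] M [0.03 0.58 0.06]
a 0.0684 act [0.0684 0.0001 0.    ] F [ 0.8  0.9 -0.7] M [ 0.02  0.41 -0.05]
a 0.0644 act [0.0645 0.0001 0.0001] F [ 2.1  1.  -0.1] M [ 0.07  0.29 -0.02]
a 0.0604 act [ 0.0601  0.     -0.    ] F [ 1.7  0.8 -1.2] M [-0.01  0.2  -0.04]
a 0.0564 act [ 0.0557 -0.     -0.0001] F [ 1.3  0.8 -1.7] M [ 0.01  0.26 -0.03]
a 0.0524 act [ 0.0515 -0.0001 -0.0001] F [ 1.   1.6 -1. ] M [-0.01  0.38 -0.02]
a 0.0484 act [ 0.0475 -0.0001 -0.0001] F [ 1.   0.2 -1.9] M [ 0.01  0.47 -0.01]
a 0.0444 act [ 0.0436 -0.     -0.0001] F [-0.3  0.7 -1.8] M [ 0.04  0.48 -0.02]
a 0.0404 act [ 0.0397 -0.     -0.    ] F [-0.3  1.3 -1.5] M [ 0.04  0.44 -0.06]
a 0.0364 act [ 0.0358 -0.0001 -0.    ] F [ 0.1  0.1 -1.1] M [ 0.06  0.51 -0.04]
a 0.0324 act [ 0.0318 -0.     -0.    ] F [-0.   1.2 -2.7] M [0.03 0.5  0.03]
a 0.0300 act [ 0.0297  0.     -0.0004] F [ 0.7  0.4 -1.2] M [ 0.04  0.41 -0.01]
off [0.0, 0.0, -0.0004]
 t27.6 q [ 0.35  0.48 -0.99  2.01  0.95  0.56  0.69] p [0.6101 0.2349 0.115 ] F [ 0.6 -0.  -1.8] w 0.0182
```

It is past the shutter with almost no side load, so I'll go on until the flange meets the mouth.

```bash
sed -i 's/else .004)/else .004 if a>.008 else .0015)/' ins.py; python3 ins.py -.010 7 '[0,0,-.0004]'; python3 - <<'E'
from h import *
s=snap('side','in1')
P=np.array([[0,0,0],[.005,0,0],[.1,0,0]])@RG.T+PG; print(proj(s,P).round(1).tolist())
Y=(cloud(s).reshape(-1,3)-PG)@RG; T=Y[(Y[:,0]>-.03)&(Y[:,0]<.13)&(abs(Y[:,1])<.03)&(abs(Y[:,2])<.03)]
print(np.histogram(T[:,0],np.arange(-.03,.13,.005)))
crop(s,'in1c',255,180,335,250,8)
E
```

```text
from 0.02969429400521106 f0 [-0.5 -0.2 -1.8]
a 0.0257 act [ 0.025  -0.0001 -0.0004] F [-1.3  1.3 -0.8] M [ 0.04  0.48 -0.05]
a 0.0217 act [ 0.0211 -0.0001 -0.0004] F [-0.6  0.1 -0.9] M [ 0.06  0.45 -0.03]
a 0.0177 act [ 0.0169  0.     -0.0004] F [-1.1  1.4 -0.4] M [0.07 0.5  0.03]
a 0.0137 act [ 0.0132 -0.0001 -0.0004] F [ 0.4  0.2 -1.4] M [ 0.05  0.55 -0.03]
a 0.0097 act [ 0.009   0.     -0.0004] F [ 0.4  0.4 -0.7] M [ 0.04  0.54 -0.02]
a 0.0057 act [ 0.0049  0.     -0.0005] F [-1.4  0.3 -0.5] M [ 0.12  0.54 -0.08]
a 0.0042 act [ 0.0042 -0.     -0.0004] F [-1.2 -0.  -0.4] M [0.05 0.52 0.03]
a 0.0027 act [ 0.0028 -0.0001 -0.0004] F [ 0.2  0.3 -0.3] M [ 0.07  0.42 -0.03]
a 0.0012 act [ 0.0011 -0.     -0.0004] F [ 0.9  0.6 -0.1] M [-0.02  0.4   0.03]
a -0.0003 act [-0.0005 -0.     -0.0004] F [-0.5  1.   0.5] M [ 0.06  0.37 -0.04]
a -0.0018 act [-0.0021 -0.     -0.0004] F [-0.1  0.5  0. ] M [ 0.01  0.46 -0.02]
a -0.0033 act [-0.0034  0.     -0.0004] F [-1.1  1.1 -0.6] M [0.01 0.39 0.  ]
a -0.0048 act [-0.0033  0.0001 -0.0002] F [ 3.2  0.4 -1. ] M [-0.01 -0.37  0.03]
a -0.0063 act [-0.00
[... 333 characters left out ...]
, 17, 15, 16, 24, 28, 21, 12,  7, 11, 10, 11,  5,  1,  7, 15, 22,
       38, 22, 11, 11, 14,  9, 10, 11, 19,  2,  0,  0,  0,  0]), array([-3.0000000e-02, -2.5000000e-02, -2.0000000e-02, -1.5000000e-02,
       -1.0000000e-02, -5.0000000e-03,  6.9388939e-18,  5.0000000e-03,
        1.0000000e-02,  1.5000000e-02,  2.0000000e-02,  2.5000000e-02,
        3.0000000e-02,  3.5000000e-02,  4.0000000e-02,  4.5000000e-02,
        5.0000000e-02,  5.5000000e-02,  6.0000000e-02,  6.5000000e-02,
        7.0000000e-02,  7.5000000e-02,  8.0000000e-02,  8.5000000e-02,
        9.0000000e-02,  9.5000000e-02,  1.0000000e-01,  1.0500000e-01,
        1.1000000e-01,  1.1500000e-01,  1.2000000e-01,  1.2500000e-01]))
```

View pics/in1c.png

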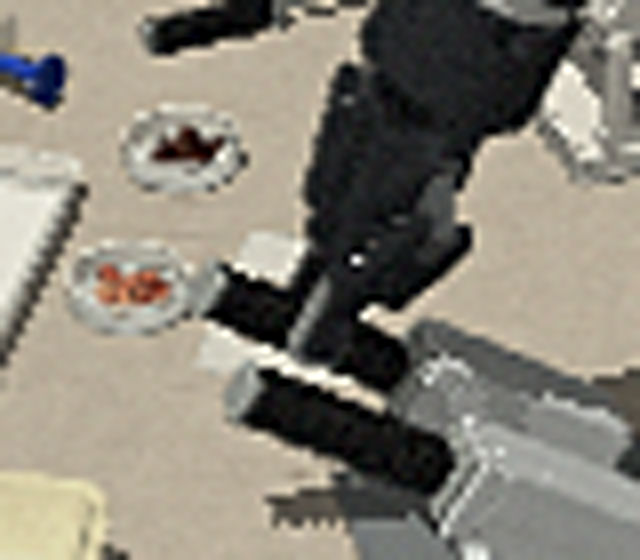

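It met a firm stop at 3.3 mm past nominal with 7.5 N. The handle ends (210,290) and (245,390) match the neighbour's projection. I'll relieve the push, let go, withdraw and check.

```bash
python3 - <<'E'
from h import *
p,o=tool2(RI,PG+RG@[-.0036,0,-.0002],-.052,.008,-1,.1); z=Rot.from_quat(o).as_matrix()[:,2]
move_straight(p,vel=.03); dwell(.1); st('relax')
move_gripper(.045); dwell(.1); st('open')
move_straight(p-z*.06,vel=.08); st('back')
move_straight(p-z*.06+[-.0,0,.14],vel=.2)
try: move_to([.40,-.02,.42],get_state()['eef_rot'])
except IKError as e: print(e)
dwell(.3); st('away')
s=snap('side','end'); c=snap('top','endt')
f=lambda c,x0,y0,x1,y1,k:cv2.resize(c['frame'][y0:y1,x0:x1,::-1],None,fx=k,fy=k,interpolation=cv2.INTER_CUBIC)
cv2.imwrite('pics/endall.png',np.hstack([f(c,205,160,285,240,5),f(s,265,190,345,270,5)]))
for k,cc in(('side',s),('top',c)):
    Y=(cloud(cc).reshape(-1,3)-PG)@RG
    for y0 in(0,.072):
        T=Y[(Y[:,0]>.015)&(Y[:,0]<.13)&(abs(Y[:,1]-y0)<.025)&(abs(Y[:,2])<.02)]
        print(k,y0,len(T),'end',np.percentile(T[:,0],[98,100]).round(4),'y',(np.median(T[:,1])-y0).round(4),'z',np.median(T[:,2]).round(4),'slopes',np.polyfit(T[:,0],T[:,1],1)[0].round(3),np.polyfit(T[:,0],T[:,2],1)[0].round(3))
E
```

```text
relax t31.8 q [ 0.34  0.45 -0.96  2.09  1.    0.5   0.62] p [0.5838 0.2247 0.0978] F [3.5 0.9 0.2] w 0.018
open t32.3 q [ 0.34  0.45 -0.96  2.09  1.    0.5   0.62] p [0.5833 0.2247 0.0974] F [ 0.4 -0.6 -0.6] w 0.0451
back t33.2 q [ 0.52  0.34 -1.13  2.1   0.78  0.55  0.81] p [0.5588 0.2149 0.1511] F [-0.3  0.5  0. ] w 0.0449
away t35.5 q [ 0.73 -0.42 -0.38  2.   -0.48  1.22  2.39] p [ 0.4002 -0.0196  0.4194] F [-0.8 -0.4  0.4] w 0.0449
side 0 197 end [0.0996 0.1024] y 0.0082 z -0.0032 slopes -0.021 -0.07
side 0.072 209 end [0.1001 0.1014] y 0.009 z 0.0045 slopes -0.023 -0.006
top 0 178 end [0.1004 0.1021] y -0.0011 z 0.0024 slopes 0.008 -0.085
top 0.072 191 end [0.0997 0.1004] y -0.0012 z 0.009 slopes 0.007 -0.034
```

View pics/endall.png

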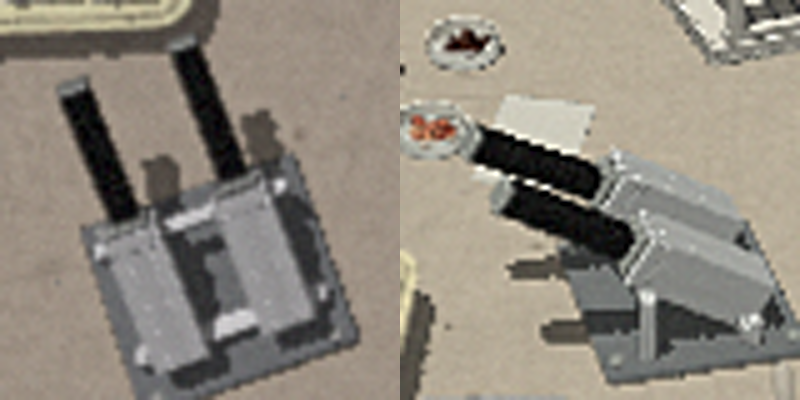

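Both tools now sit alike. Handle ends are at top crop (72,88) and (183,45), with the flange at the mouth and the same projection to within 1–2 mm. Ours sags about 0.06 rad, the play of a 10 mm tube in a 14 mm bore, so it's within 0.1 rad. The arm is clear, so I'm handing in.

```bash
python3 - <<'E'
from h import *
a=pickle.load(open('pics/side0.pkl','rb')); b=pickle.load(open('pics/end.pkl','rb')); 
d=cv2.absdiff(a['frame'],b['frame']).max(2)
A=cloud(a)
for n,p in dict(clean=[.393,-.019,.0],red=[.683,.053,.0],brown=[.68,-.067,0],beaker=[.407,.422,.04]).items():
    u,v=proj(a,p)[0].astype(int); print(n,(u,v),'mean diff',d[v-7:v+8,u-9:u+10].mean().round(1))
sign_off()
E
```

```text
clean (np.int64(352), np.int64(212)) mean diff 3.8
red (np.int64(271), np.int64(216)) mean diff 10.1
brown (np.int64(278), np.int64(199)) mean diff 3.8
beaker (np.int64(342), np.int64(281)) mean diff 3.8
the job is handed in; nothing more can be done
```

The coring tool is in the guard's empty sleeve, tube first, let go, and the job is handed in; the last reading before it was 35.5 s of the 64 s. No verdict was reported.

**What I did**
- **Laid down:** I took the tool by the tube, drew it out of the draining stand and lowered it to first contact, about 5 N at the wrist. It lay flat and free on the worktop when I let go.
- **Put away:** I took it by the handle, turned it round and slid it past the shutter until the flange met a firm stop at about 7.5 N. I then eased the push, let go and backed the arm away.

**Last checks**
- **Fully home:** The handle sticks out 100–102 mm, against 100–101 mm for the fixed tool beside it. Sideways it lines up the same as the neighbour.
- **Tilt:** The handle sags about 0.05–0.065 rad compared with its neighbour. That matches the play of a 10 mm tube in a 14 mm bore and is below the 0.1 rad limit. By that geometry the flange centre sits about 3 mm low, within the 6 mm allowed.
- **Bystanders:** Before and after pictures of the clean dish, brown dish and beaker show only noise. The red dish's patch differs more (10 against 4), which I put down to the stored handle now overlapping it in that view. The needle was not compared, but the arm never went near where it lies.

**Odd or unchecked**
- **Grip width:** The gripper read 7.3 mm on the 10 mm tube, which I never explained. It held without visible slip.
- **Shutter:** I could not see the angle directly. I inferred it opened from a change in the wrist moment as the tube passed it and from the full insertion depth.

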